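# Offer up a mould hinge leaf for its new pin

### The job

Pull the worn pin up out of the mould's hinge and drop it into the open grey scrap box. Then take from the wooden rack the loose hinge leaf that fits, the one with the single middle knuckle, and hold it with its knuckle in the gap between the jamb block's two knuckles, opened out flat in line with the fixed leaf, so that all the holes line up and a new pin could drop straight through. Finish while still holding it there, still, carried by the gripper alone and not resting or leaning on the jamb; leave the other leaf, the screwdriver and the jar where they are.

Things in the scene. Friction and masses are not known exactly. Their poses are not given: they have to be found in the camera images.
- hinge_eye (a point): Point on the vertical hinge axis of the fixed jamb, at the middle of the gap between its two knuckles, 90 mm above the bench. z up along the axis; +x level from the axis towards the block, so the loose leaf belongs on the -x side. Knuckles: tubes 24 mm across, 13 mm holes, from 50 to 71 and from 109 to 130 mm above the bench; the gap is 38 mm high.
- jamb: The fixed jamb; origin on the bench on the hinge axis, axes as hinge_eye. Fixed leaf: upright 8 mm plate at y = 0, x = 18 to 78 mm, 50 to 130 mm above the bench, screwed to an aluminium block at x = 18 to 113, y = 4 to 59 mm, 136 mm tall, on a grey foot plate 12 mm thick (x = 10 to 140, y = -24 to 87 mm).
- pin_grip (a point): Worn steel pin standing loose in the jamb's knuckles; point on its axis, mid-way up the round grip (14 mm across, 52 mm tall) above the collar, at first 162 mm above the bench. z along the pin. Collar 18 mm across, its top 27 mm below this point, rests on the upper knuckle; 10 mm stem down to 112 mm below this point: raise it over 80 mm to free it. 0.12 kg.
- pin_middle (a point): The same pin, point on its axis half-way along its 137 mm length (43.5 mm below pin_grip).
- scrap: Open grey sheet-metal scrap box, fixed to the bench, 200 mm (its x) by 160 mm (its y) outside, 75 mm high, walls and floor about 4 mm. Origin at the centre of its underside, z up.
- leaf_center (a point): The leaf that fits: upright steel plate 58 (x) by 8 (y) by 80 mm (z), one knuckle half-way up its +x edge: tube 24 mm across, 30 mm tall, 13 mm hole, upright axis 40 mm along +x. Point half-way up, mid-thickness; plate from x = -35 to +23 mm. 0.3 kg, balances 3 mm along +x. Stands in a rack slot, lowest 16 mm inside; point then 52 mm above the bench.
- leaf_eye (a point): Centre of the hole in the loose leaf's knuckle, half-way up: 40 mm along +x from leaf_center at the same height. Same axes as leaf_center.
- spare_center (a point): The other loose leaf, not wanted: same plate, but with two knuckles, at the top and the bottom of its +x edge, and nothing in the middle. Point half-way up its plate; same axes and height as leaf_center. Which slot holds which leaf varies.
- rack: Fixed wooden rack, 58 mm (x from -40 to +18 mm) by 150 mm (y), 28 mm tall, with two slots along its x, 10 mm wide and 16 mm deep, at y = -45 and +45 mm. The leaves stand in the slots with the knuckles overhanging the +x end. Origin on the bench, half-way between the slots.
- driver: Screwdriver lying on the bench beyond the work, about 200 mm long; leave alone. Origin under its middle.
- paste: Small closed round jar, 56 mm across, 60 mm tall, standing on the bench; leave alone. Origin at its underside.
Mind the look-alikes: they are no part of the job. Leave any black or blue look-alike of the part that bears leaf_center alone.

How it is judged:
On the way, in this order (a step that is already met when the one before it is completed fails the run):
1. the worn pin is out of the hinge, in the scrap box and let go (x of pin_middle in the frame of scrap between -0.098 and 0.098 m and y of pin_middle in the frame of scrap between -0.078 and 0.078 m and z of pin_middle in the frame of scrap below 0.075 m and contact force between the fingers and pin below 0.1 N), for 0.2 s.
2. the leaf with the middle knuckle is held clear of the rack (height (world z) of leaf_center above 0.075 m and contact force between the fingers and leaf above 1 N and contact force between leaf and rack below 0.1 N), for 0.2 s.
At the end, for the whole second after the job is handed in: Pin at rest in the scrap box, below its rim. Leaf still, held by the fingers (over 2 N): hole within 3 mm sideways of the hinge axis and 4 mm of mid-gap in height, knuckle axis within 0.07 rad of the hinge axis, plate within 0.2 rad of the fixed leaf, pressing on the jamb under 1 N (all of step 1 and horizontal distance between leaf_eye and hinge_eye below 0.003 m and z of leaf_eye in the frame of hinge_eye between -0.004 and 0.004 m and angle between the z axis of leaf_eye and the z axis of hinge_eye, either way round below 0.07 rad and angle between the x axis of leaf_eye and the x axis of hinge_eye, either way round below 0.2 rad and contact force between the fingers and leaf above 2 N and contact force between leaf and jamb below 1 N and linear speed of leaf below 0.01 m/s and linear speed of pin below 0.02 m/s); the arm keeps its last pose, push and grip.
It fails at once if the other leaf is shifted or taken (distance of spare_center from where it was at the start of the episode above 0.015 m).
It fails at once if the screwdriver is disturbed (distance of driver from where it was at the start of the episode above 0.03 m).
It fails at once if the jar is disturbed (distance of paste from where it was at the start of the episode above 0.03 m).
It also fails if it takes over 59 s, if anything falls off the work surface, if the arm or the gripper's body presses on something with over 40 N, if the wrist force passes 120 N, or if a joint passes its speed limit or range.

### The arm

A 6-joint arm with a two-finger parallel gripper is mounted at the origin on the work surface. World frame = base frame: x ahead of the robot, y to its left, z up, the work surface at z = 0. Lengths are in m, angles in rad, forces in N, time in s.
With the tool pointing down it reaches from about 0.35 to 0.85 m from the base axis. Payload 8.1 kg.
Tool frame: the origin (TCP) lies at the very end of the fingers, on their centre line; the grasp point (between the pads) lies robot.hold_point_z behind it (robot.hold_point_z is the distance from the TCP to the grasp point, in m); z points along the fingers, y is the direction in which the jaws open and shut (so a half turn about z gives the same grasp; the last joint's range is limited). The gripper opens to 93 mm and grips with 3 to 60 N. Pads are 15 mm wide; open, the fingers measure 128 mm over their backs; the gripper's body (75 mm by 188 mm) begins 65 mm behind the grasp point.
Start: joints at [-1.308, 0.13, 1.488, -0, 1.523, -0.085], TCP at [0.205, -0.564, 0.219] pointing down, gripper open.
Joint ranges: [-2.96, 2.96], [-0.89, 2.26], [0.02, 2.5], [-1.34, 4.48], [0, 2.73], [-2.66, 2.66]. Speed limits (rad/s): [2.39, 2.39, 2.79, 3.14, 3.14, 3.14].

### API

Orientations are given as a rotation vector (axis times angle).
In Python, from plant import robot, cams gives the robot as it stands. The module is installed in compiled form; this text tells all that it offers.
- The arm moves only by the tool step_arm, never from a script. Its argument "deltas" is a list of rows, each an object with "offset": the shift along the tool's x, y, z in cm, a list of three; "roll": the turn about the tool's z in rad. In form: [{"offset": [x, y, z], "roll": roll}, ...]. A call has 1 to 12 rows; each row shifts and turns the commanded pose from where the row before left it, along the tool's axes as they then stand; what a row does not reach is not made up. A row lasts 1/8 s, in which the tool goes at most 62.5 mm and 10.7 degrees, less where a joint would pass 70% of its speed; a pose out of reach is approached as far as the arm can. A call with a gripper value outside its range is refused whole. "fingers" is the finger opening in cm, from 0 to 9.3, set as the call begins (left out, the last holds). The fingers move at their own pace and stop on an object; "grip_force" is the grip in N (left out, the last holds). Time passes only in rows, so rows that do not move let the fingers close. It gives the time, the measured TCP pose, the force and the opening at its end, in the units of the state.
- robot.read_state(): the state, without advancing time (a new reading comes with each control period).
- cams.read_camera(name): name is "scene" or "top"; returns a dict with "pixels" (480x640x3 uint8, red, green, blue), "fx", "fy", "cx", "cy" (pixels), "extrinsics" (4x4, takes a point from world to camera coordinates). Camera axes: x right, y down, z forward; pixel columns grow to the right and rows downward; lengths in m; the calibration is good to about 2 mm. A picture is of the moment at which its call begins. There is no depth.
- robot.close_job(): hands the job in, once; it reports no verdict.
Trained networks look in a picture, given as the dict that the camera call returned (one of the last four; its "shot" number tells which), for a name from the list of things; names that differ only in an ending like _2 or _b are one class to them, and where a whole thing is asked for, a point or a joint stands for the part that bears it (a point fixed in the world has none). Each returns a list of dicts, best first, with "score" (0 to 1); they miss things now and then, are a little off and sometimes report something else, mostly with a low value. They report only what shows in the picture. A call takes as long as a camera call. They do not tell look-alikes from the thing itself.
- cams.boxes_of(picture, thing): "xy" ([column, row] in pixels, amid what is visible of it).
- cams.silhouettes(picture, thing): "mask" (480x640 bool, what is visible of it) and "xy" ([column, row] in pixels, amid what is visible of it).
- cams.pinpoint(picture, thing): "xy" ([column, row] in pixels: a listed point, or the origin of a listed thing).
The state is a dict: "t": time; "q": joint angles; "dq": joint speeds; "joint_torque": joint torques, N m; "tool_pos": TCP position; "orientation": TCP orientation; "force": force on the tool from outside, world axes, zero at the start; "wrist_torque": the same for the moment, N m; "opening": finger opening in m.
Only numpy, scipy, OpenCV 4.12 (cv2) and the standard library are available. Lean on these libraries where they do the work, as an engineer would, in place of code of your own. Each camera call takes 0.05 s, during which the arm holds its last target. There are 200 camera calls.

## Working session

There is one attempt and no reset: what is moved stays moved. The work goes in short steps, Python scripts to look and compute and a tool call to move; the robot and the scene stay as the last step left them, time stands still between calls to the robot, and variables do not carry over. Pictures are saved under pics/ and viewed, about 8 in all and at most 12, crops included, and the job is handed in when it is done.

Besides the shell and the picture viewer there is one more tool, called after "Emit:" as name(argument=value, ...), one argument or row to a line, values as JSON. step_arm: Moves the arm, as the interface text tells. Its arguments: {"type":"object","properties":{"deltas":{"type":"array"},"fingers":{"type":"number"},"grip_force":{"type":"number"}},"required":["deltas"]}

```bash
mkdir -p pics; cat > h.py <<'E'
import numpy as np, cv2
from plant import robot, cams
from scipy.spatial.transform import Rotation as R
def cam(n,save=None):
    p=cams.read_camera(n)
    if save: cv2.imwrite('pics/'+save,p['pixels'][:,:,::-1])
    return p
def atz(p,xy,z):
    E=np.array(p['extrinsics']);r=np.array([(xy[0]-p['cx'])/p['fx'],(xy[1]-p['cy'])/p['fy'],1.])
    c=-E[:3,:3].T@E[:3,3];d=E[:3,:3].T@r
    return c+d*(z-c[2])/d[2]
def ray(p,xy):
    E=np.array(p['extrinsics']);r=np.array([(xy[0]-p['cx'])/p['fx'],(xy[1]-p['cy'])/p['fy'],1.])
    d=E[:3,:3].T@r
    return -E[:3,:3].T@E[:3,3],d/np.linalg.norm(d)
def tri(rs):
    A=sum(np.eye(3)-np.outer(d,d) for c,d in rs);b=sum((np.eye(3)-np.outer(d,d))@c for c,d in rs)
    return np.linalg.solve(A,b)
def proj(p,X):
    E=np.array(p['extrinsics']);c=E[:3,:3]@np.array(X)+E[:3,3]
    return np.array([p['fx']*c[0]/c[2]+p['cx'],p['fy']*c[1]/c[2]+p['cy']])
E
python3 - <<'E'
from h import *
np.set_printoptions(precision=4,suppress=True)
print(robot.read_state(),robot.hold_point_z)
P={n:cam(n,n+'1.png') for n in('scene','top')}
for n in P: print(n,P[n]['fx'],ray(P[n],(320,240)))
Z=dict(hinge_eye=.09,jamb=0,pin_grip=.162,pin_middle=.1185,scrap=0,leaf_center=.052,leaf_eye=.052,spare_center=.052,rack=0,driver=0,paste=0)
for t,z in Z.items():
    for n in P:
        for d in cams.pinpoint(P[n],t)[:3]: print(t,n,round(d['score'],2),np.round(d['xy'],1),atz(P[n],d['xy'],z))
E
```

```text
{'t': 0.0, 'q': array([-1.3084,  0.1312,  1.4893, -0.    ,  1.523 , -0.0854]), 'dq': array([ 0.0011, -0.0002,  0.0004, -0.0016, -0.0016, -0.0024]), 'joint_torque': array([  0.    , -55.9836, -49.1768,   0.0769,   0.035 ,  -0.0002]), 'tool_pos': array([ 0.2044, -0.5635,  0.2176]), 'orientation': array([-3.0924, -0.5433,  0.0003]), 'force': array([ 0.7374, -0.6494,  1.0834]), 'wrist_torque': array([ 0.0139,  0.0671, -0.0035]), 'opening': 0.09294379301456537} 0.0188
scene 514.4492636637964 (array([1.1847, 0.1967, 0.9922]), array([-0.534 , -0.1624, -0.8297]))
top 446.39112010276096 (array([0.4155, 0.0083, 1.1274]), array([ 0.2362, -0.0325, -0.9712]))
hinge_eye scene 0.89 [308.1 217.6] [ 0.5558 -0.0221  0.09  ]
hinge_eye top 0.69 [320.8 284.2] [ 0.5619 -0.0157  0.09  ]
jamb scene 0.73 [311.5 234.8] [ 0.5381 -0.0208  0.    ]
jamb top 0.96 [322.7 291.6] [ 0.5553 -0.0203  0.    ]
pin_grip scene 0.66 [310.9 196.8] [ 0.5538 -0.0157  0.162 ]
pin_grip scene 0.29 [222.7 214.3] [ 0.6503 -0.1712  0.162 ]
pin_grip top 0.64 [323.2 281.3] [ 0.5574 -0.02    0.162 ]
pin_middle scene 0.69 [312.4 208.2] [
[... 775 characters left out ...]
76 -0.3951  0.052 ]
leaf_eye top 0.78 [406.7 269.2] [ 0.5792 -0.2294  0.052 ]
leaf_eye top 0.78 [479.9 296.4] [ 0.4927 -0.3939  0.052 ]
leaf_eye top 0.7 [404.7 225.3] [ 0.6897 -0.2426  0.052 ]
spare_center scene 0.68 [230.3 180.8] [ 0.482  -0.2424  0.052 ]
spare_center top 0.65 [421.5 307.5] [ 0.483  -0.2495  0.052 ]
rack scene 0.89 [222.1 209.1] [ 0.5319 -0.2507  0.    ]
rack top 0.84 [416.6 292.2] [ 0.5258 -0.2562  0.    ]
driver scene 0.64 [236.9 316.9] [ 0.7867 -0.1063  0.    ]
driver top 0.87 [339.5 199.2] [ 0.7944 -0.0942  0.    ]
paste scene 0.78 [398.4 354.8] [0.765  0.2375 0.    ]
paste top 0.71 [217.4 227.4] [0.755  0.2331 0.    ]
paste top 0.21 [179.  338.1] [0.4827 0.3464 0.    ]
```

View pics/scene1.png

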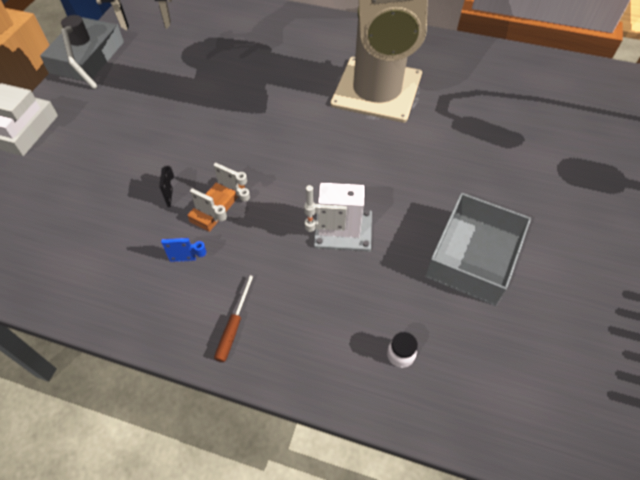

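```bash
python3 - <<'E'
import cv2,numpy as np
a=cv2.imread('pics/scene1.png')[150:280,120:340];b=cv2.imread('pics/top1.png')[190:320,300:520]
cv2.imwrite('pics/crop1.png',np.vstack([cv2.resize(a,None,fx=3,fy=2.3*1,interpolation=2)if 0 else cv2.resize(a[:,:200],(461,300),interpolation=2),cv2.resize(b[:,:200],(461,300),interpolation=2)]))
E
```

```text
(no output)
```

View pics/crop1.png

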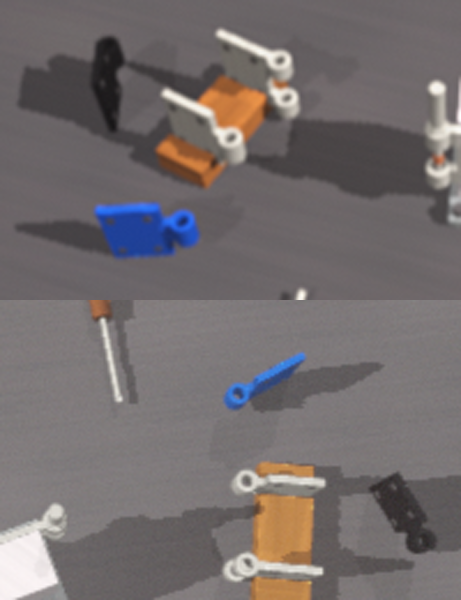

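The leaf that fits is the grey one at scene (205,202) / top (423,269): it has one middle knuckle and stands in the rack. The grey leaf at scene (230,181) / top (421,307) has two knuckles, so it is the spare. The blue one at (180,250) and the black one at (165,182) stand on the bench and are look-alikes. Next I'll fit poses to the silhouettes.

```bash
cat > fit.py <<'E'
from h import *
from scipy.optimize import minimize
def box(x0,x1,y0,y1,z0,z1): return np.array([[x,y,z] for x in(x0,x1) for y in(y0,y1) for z in(z0,z1)])
def tube(x,r,z0,z1):
    a=np.linspace(0,2*np.pi,16); return np.array([[x+r*np.cos(t),r*np.sin(t),z] for t in a for z in(z0,z1)])
JAMB=[box(.018,.113,.004,.059,.012,.136),box(.01,.14,-.024,.087,0,.012),box(.018,.078,-.004,.004,.05,.13),box(0,.02,-.004,.004,.05,.071),box(0,.02,-.004,.004,.109,.13),tube(0,.012,.05,.071),tube(0,.012,.109,.13)]
LEAF=[box(-.035,.023,-.004,.004,-.04,.04),box(.02,.03,-.004,.004,-.015,.015),tube(.04,.012,-.015,.015)]
S=4
def render(p,parts,x,y,yaw,z):
    m=np.zeros((480*S,640*S),np.uint8);c,s=np.cos(yaw),np.sin(yaw)
    for P in parts:
        W=np.c_[x+c*P[:,0]-s*P[:,1],y+s*P[:,0]+c*P[:,1],P[:,2]+z]
        q=np.array([(proj(p,w)+.5)*S for w in W]).astype(np.int32)
        cv2.fillConvexPoly(m,cv2.convexHull(q),255)
    return cv2.resize(m,(640,480),interpolation=cv2.INTER_AREA)/255.
def fit(obs,parts,x0,z):
    """obs: list of (picture, mask)"""
    def cost(v):
        return sum(np.abs(render(p,parts,v[0]/100,v[1]/100,v[2]/10,z)-m).sum()/m.sum() for p,m in obs)
    v=np.array([x0[0]*100,x0[1]*100,x0[2]*10])
    r=minimize(cost,v,method='Nelder-Mead',options=dict(initial_simplex=np.vstack([v]+[v+d for d in np.diag([.8,.8,1.5])]),maxiter=120,xatol=.01,fatol=1e-4))
    return np.array([r.x[0]/100,r.x[1]/100,r.x[2]/10]),r.fun/len(obs)
def near(p,thing,xy):
    L=cams.silhouettes(p,thing)
    return min(L,key=lambda d:np.hypot(*(np.array(d['xy'])-xy)))['mask'].astype(float)
E
python3 - <<'E'
from fit import *
np.set_printoptions(precision=4,suppress=True)
P={n:cam(n) for n in('scene','top')}
for nm,parts,xys,x0,z in(('jamb',JAMB,dict(scene=(340,215),top=(300,290)),(.557,-.019,1.7),0),('leaf_center',LEAF,dict(scene=(208,205),top=(415,269)),(.568,-.27,1.4),.052)):
    ob=[(P[n],near(P[n],nm,xys[n])) for n in P]
    print(nm,[int(m.sum()) for _,m in ob],fit(ob,parts,x0,z))
    for o in ob: print('  single',fit([o],parts,x0,z))
s=robot.read_state();print(R.from_rotvec(s['orientation']).as_matrix())
for n in P:
    L=cams.silhouettes(P[n],'scrap');print(n,atz(P[n],L[0]['xy'],.03))
    c=cv2.minAreaRect(np.argwhere(L[0]['mask'])[:,::-1].astype(np.float32));print([atz(P[n],q,.075)[:2] for q in cv2.boxPoints(c)])
E
```

```text
jamb [3463, 2350] (array([ 0.5546, -0.019 ,  1.8155]), np.float64(0.08821919279935417))
  single (array([ 0.5548, -0.0188,  1.8382]), np.float64(0.0877647738275212))
  single (array([ 0.5545, -0.0196,  1.8161]), np.float64(0.08286024196912806))
leaf_center [572, 282] (array([ 0.5717, -0.2659,  1.3661]), np.float64(0.24808003496989728))
  single (array([ 0.5694, -0.2672,  1.3258]), np.float64(0.14549568078979844))
  single (array([ 0.5721, -0.2666,  1.3865]), np.float64(0.2747323042692254))
[[ 0.9401  0.3409  0.    ]
 [ 0.3409 -0.9401 -0.    ]
 [ 0.      0.     -1.    ]]
scene [0.4805 0.3483 0.03  ]
[array([0.6188, 0.2459]), array([0.3654, 0.2745]), array([0.3978, 0.4474]), array([0.6388, 0.4019])]
top [0.482  0.3542 0.03  ]
[array([0.399 , 0.4395]), array([0.6041, 0.4162]), array([0.5661, 0.2327]), array([0.3633, 0.264 ])]
```

Emit:
step_arm(
  deltas=[
    {"offset":[4.68,-3.57,0.2],"roll":0},
    {"offset":[4.68,-3.57,0],"roll":0},
    {"offset":[4.68,-3.57,0],"roll":0},
    {"offset":[4.68,-3.57,0],"roll":0},
    {"offset":[4.68,-3.57,0],"roll":0},
    {"offset":[4.68,-3.57,0],"roll":0},
    {"offset":[4.68,-3.57,0],"roll":0},
    {"offset":[4.68,-3.57,0],"roll":0},
    {"offset":[4.68,-3.57,0],"roll":0},
    {"offset":[4.68,-3.57,0],"roll":0},
    {"offset":[4.68,-3.57,0],"roll":0},
    {"offset":[0,0,0],"roll":0},
  ],
  fingers=9.3,
)

```text
t: 3.1
tool_pos: [0.5558, -0.0158, 0.2163]
orientation: [-3.092, -0.551, -0.0]
force: [-0.1, -0.8, -0.2]
opening: 0.0932
```

Emit:
step_arm(
  deltas=[
    {"offset":[0,0,0],"roll":-0.183},
    {"offset":[0,0,0],"roll":-0.183},
    {"offset":[0,0,0],"roll":-0.183},
    {"offset":[0,0,0],"roll":-0.183},
    {"offset":[0,0,0],"roll":-0.183},
    {"offset":[0,0,0],"roll":-0.183},
    {"offset":[0,0,0],"roll":-0.183},
    {"offset":[0,0,0],"roll":-0.183},
    {"offset":[0,0,0],"roll":0},
  ],
)

```text
t: 4.22
tool_pos: [0.5543, -0.0203, 0.2167]
orientation: [1.941, 2.47, -0.0]
force: [0.3, -0.7, 0.2]
opening: 0.0928
```

```bash
cat >> h.py <<'E'
def goto(x,y,z,jaw):
    "offset in tool cm and roll to world target; jaw = world angle (rad) of tool y; offsets valid before roll"
    s=robot.read_state();M=R.from_rotvec(s['orientation']).as_matrix()
    d=M.T@(np.array([x,y,z])-s['tool_pos'])*100
    cur=np.arctan2(M[1,1],M[0,1]);r=-((jaw-cur+np.pi/2)%np.pi-np.pi/2)
    print('t',round(s['t'],2),'tcp',s['tool_pos'].round(4),'jaw',round(cur,3),'off cm',d.round(2),'roll',round(r,3),'F',s['force'].round(1),'open',round(s['opening'],4),'tilt',M[:,2].round(3),'q6',s['q'][5].round(2))
E
python3 - <<'E'
from h import *
goto(.5547,-.019,.151,1.816-1.571)
P={n:cam(n,n+'2.png') for n in('scene','top')}
a=P['scene']['pixels'][130:270,230:430];b=P['top']['pixels'][210:350,230:430]
cv2.imwrite('pics/c2.png',np.hstack([cv2.resize(i,(400,280),interpolation=2) for i in(a,b)])[:,:,::-1])
E
```

```text
t 4.22 tcp [ 0.5543 -0.0203  0.2167] jaw 0.239 off cm [0.12 0.07 6.57] roll -0.006 F [ 0.3 -0.7  0.2] open 0.0928 tilt [-0. -0. -1.] q6 -0.37
```

View pics/c2.png

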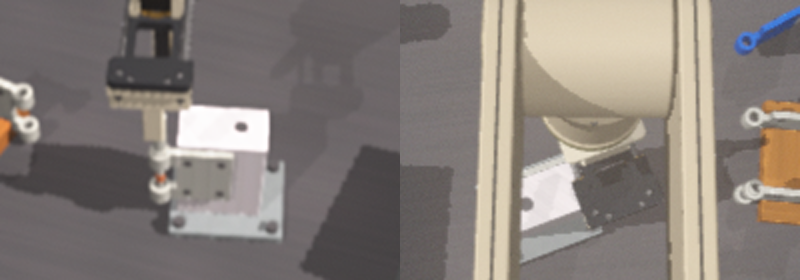

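The scene view shows the gripper centred over the pin, with the knuckles at crop (160,155) and (160,188). I'll descend and grip.

Emit:
step_arm(
  deltas=[
    {"offset":[0.1,0.07,2.2],"roll":0},
    {"offset":[0,0,2.2],"roll":0},
    {"offset":[0,0,2.0],"roll":0},
    {"offset":[0,0,0],"roll":0},
  ],
)

```text
t: 4.82
tool_pos: [0.5536, -0.0182, 0.1505]
orientation: [-1.938, -2.468, 0.003]
force: [0.5, -0.2, 0.4]
opening: 0.093
```

Emit:
step_arm(
  deltas=[
    {"offset":[0,0,0],"roll":0},
    {"offset":[0,0,0],"roll":0},
    {"offset":[0,0,0],"roll":0},
    {"offset":[0,0,0],"roll":0},
    {"offset":[0,0,0],"roll":0},
    {"offset":[0,0,0],"roll":0},
    {"offset":[0,0,0],"roll":0},
  ],
  fingers=0,
  grip_force=15,
)

```text
t: 5.7
tool_pos: [0.5551, -0.0183, 0.1526]
orientation: [-1.938, -2.472, 0.0]
force: [-0.9, -0.3, 0.6]
opening: 0.0274
```

Emit:
step_arm(
  deltas=[
    {"offset":[0,0,0],"roll":0},
    {"offset":[0,0,0],"roll":0},
    {"offset":[0,0,0],"roll":0},
    {"offset":[0,0,0],"roll":0},
  ],
)

```text
t: 6.2
tool_pos: [0.5545, -0.0184, 0.1525]
orientation: [-1.938, -2.472, 0.001]
force: [-5.1, -0.9, 2.8]
opening: 0.0137
```

```bash
python3 - <<'E'
from h import *
goto(.5547,-.019,.26,.245)
E
```

```text
t 6.2 tcp [ 0.5545 -0.0184  0.1525] jaw 0.241 off cm [-6.000e-02 -1.000e-02 -1.075e+01] roll -0.004 F [-5.1 -0.9  2.8] open 0.0137 tilt [-0.001 -0.    -1.   ] q6 -0.37
```

Emit:
step_arm(
  deltas=[
    {"offset":[0,-0.08,0],"roll":0},
    {"offset":[0,0,-0.7],"roll":0},
    {"offset":[0,0,-1.3],"roll":0},
  ],
  grip_force=20,
)

```text
t: 6.58
tool_pos: [0.5543, -0.0183, 0.1729]
orientation: [-1.938, -2.472, -0.0]
force: [-0.4, 0.0, -1.3]
opening: 0.0136
```

```bash
python3 - <<'E'
from h import *
goto(.5547,-.019,.26,.245)
E
```

```text
t 6.58 tcp [ 0.5543 -0.0183  0.1729] jaw 0.241 off cm [-0.07  0.02 -8.71] roll -0.004 F [-0.4  0.  -1.3] open 0.0136 tilt [-0.  0. -1.] q6 -0.37
```

Emit:
step_arm(
  deltas=[
    {"offset":[0,0,-3],"roll":0},
    {"offset":[0,0,-3],"roll":0},
    {"offset":[0,0,-3.3],"roll":0},
    {"offset":[0,0,0],"roll":0},
  ],
)

```text
t: 7.08
tool_pos: [0.5566, -0.0186, 0.2704]
orientation: [1.934, 2.467, 0.007]
force: [0.2, -0.9, -1.5]
opening: 0.0134
```

```bash
python3 - <<'E'
from h import *
goto(.48,.346,.265,.245)
E
```

```text
t 7.08 tcp [ 0.5566 -0.0186  0.2704] jaw 0.241 off cm [37.24  1.27  0.45] roll -0.004 F [ 0.2 -0.9 -1.5] open 0.0134 tilt [ 0.008 -0.001 -1.   ] q6 -0.37
```

Emit:
step_arm(
  deltas=[
    {"offset":[4.65,0.16,0],"roll":0},
    {"offset":[4.65,0.16,0],"roll":0},
    {"offset":[4.65,0.16,0],"roll":0},
    {"offset":[4.65,0.16,0],"roll":0},
    {"offset":[4.65,0.16,0],"roll":0},
    {"offset":[4.65,0.16,0],"roll":0},
    {"offset":[4.65,0.16,0],"roll":0},
    {"offset":[4.65,0.16,0],"roll":0},
    {"offset":[0,0,0],"roll":0},
    {"offset":[0,0,0],"roll":0},
  ],
)

```text
t: 8.32
tool_pos: [0.4777, 0.3455, 0.2648]
orientation: [-1.937, -2.473, 0.002]
force: [0.1, -0.2, -1.2]
opening: 0.0133
```

```bash
python3 - <<'E'
from h import *
goto(.48,.346,.265,.245)
cam('scene','s3.png')
E
```

```text
t 8.32 tcp [0.4777 0.3455 0.2648] jaw 0.242 off cm [-0.01  0.23 -0.02] roll -0.003 F [ 0.1 -0.2 -1.2] open 0.0133 tilt [-0.001 -0.001 -1.   ] q6 0.3
```

View pics/s3.png

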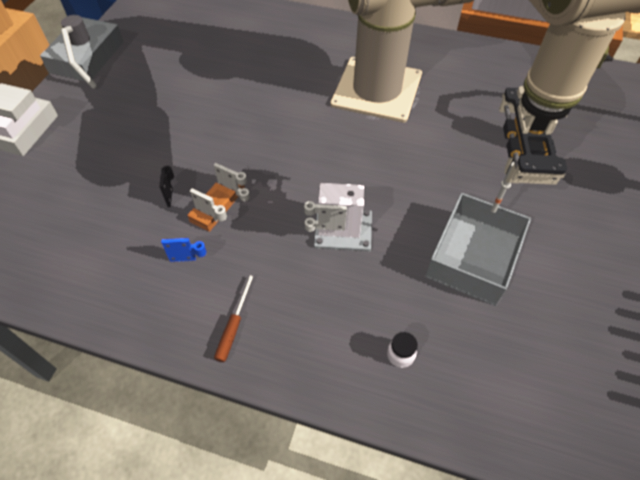

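Pin is out of the hinge and hangs over the box (its tip at 497,210). I'll lower it and release.

Emit:
step_arm(
  deltas=[
    {"offset":[0,0,4],"roll":0},
    {"offset":[0,0.1,4],"roll":0},
    {"offset":[0,0,4],"roll":0},
    {"offset":[0,0,2.7],"roll":0},
    {"offset":[0,0,0],"roll":0},
    {"offset":[0,0,0],"roll":0},
  ],
)

```text
t: 9.12
tool_pos: [0.4799, 0.3458, 0.1201]
orientation: [1.939, 2.471, 0.002]
force: [0.7, 0.3, -1.8]
opening: 0.0135
```

Emit:
step_arm(
  deltas=[
    {"offset":[0,0,0],"roll":0},
    {"offset":[0,0,0],"roll":0},
    {"offset":[0,0,0],"roll":0},
    {"offset":[0,0,0],"roll":0},
    {"offset":[0,0,0],"roll":0},
  ],
  fingers=7,
)

```text
t: 9.75
tool_pos: [0.4789, 0.3461, 0.1186]
orientation: [1.938, 2.472, -0.0]
force: [-0.5, -0.1, 0.0]
opening: 0.0589
```

Emit:
step_arm(
  deltas=[
    {"offset":[0,0,-4],"roll":0},
    {"offset":[0,0,-5],"roll":0},
    {"offset":[0,0,-5],"roll":0},
    {"offset":[0,0,0],"roll":0},
  ],
  fingers=5,
)

```text
t: 10.25
tool_pos: [0.4812, 0.3475, 0.2646]
orientation: [1.936, 2.47, 0.014]
force: [0.3, -0.0, -0.2]
opening: 0.0499
```

```bash
python3 - <<'E'
from h import *
goto(.5705,-.267,.25,1.40-1.571)
for n in('scene','top'):
    p=cam(n,n+'4.png')
    for d in cams.pinpoint(p,'pin_middle')[:2]+cams.boxes_of(p,'pin_middle')[:2]: print(n,d['score'],d['xy'],atz(p,d['xy'],.02))
a=cv2.imread('pics/scene4.png')[160:310,400:560]
cv2.imwrite('pics/c4.png',cv2.resize(a,None,fx=3,fy=3))
E
```

```text
t 10.25 tcp [0.4812 0.3475 0.2646] jaw 0.241 off cm [-61.81  -6.01   1.24] roll 0.412 F [ 0.3 -0.  -0.2] open 0.0499 tilt [ 0.008  0.005 -1.   ] q6 0.3
scene 0.66 [479.8, 237.9] [0.44311489 0.35134252 0.02      ]
scene 0.81 [482.6, 235.9] [0.43563626 0.35665306 0.02      ]
top 0.68 [170.4, 337.3] [0.48589877 0.36105803 0.02      ]
top 0.61 [212.7, 219.7] [0.7709928  0.23975796 0.02      ]
top 0.42 [168.0, 337.4] [0.48634754 0.36685807 0.02      ]
```

View pics/c4.png

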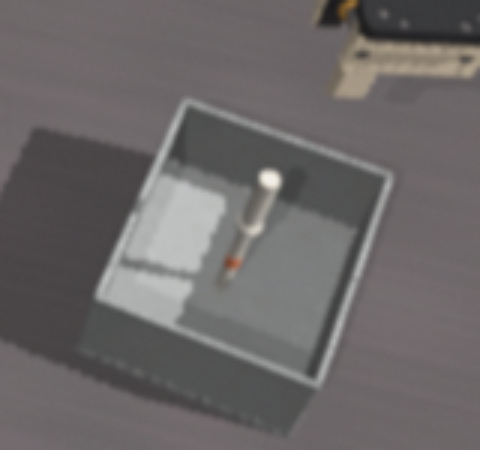

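The crop shows the pin apparently still upright in the box, its base at about (476,255) and its top at (490,220). I'll check whether it is standing or was caught mid-fall.

```bash
python3 - <<'E'
from h import *
ob=[]
for n in('scene','top'):
    p=cam(n,n+'5.png')
    print(n,'upright pred base,top',proj(p,(.48,.346,.004)).round(),proj(p,(.48,.346,.141)).round())
    for d in cams.pinpoint(p,'pin_grip')[:1]: print(d['score'],d['xy']); ob.append(ray(p,d['xy']))
    m=cams.silhouettes(p,'pin_grip')
    for d in m[:1]:
        q=np.argwhere(d['mask']);print('mask',d['score'],q[q[:,0].argmin()][::-1],q[q[:,0].argmax()][::-1])
print(tri(ob))
goto(.48,.346,.16,.245)
E
```

```text
scene upright pred base,top [473. 254.] [490. 218.]
0.57 [487.6, 228.7]
mask 0.79 [489 218] [473 254]
top upright pred base,top [179. 339.] [159. 338.]
0.43 [164.3, 337.9]
mask 0.56 [142 292] [181 382]
[0.48054276 0.34876876 0.10563952]
t 10.85 tcp [0.4788 0.346  0.2582] jaw 0.241 off cm [-0.02  0.12  9.82] roll -0.004 F [-0.5  0.4 -0.1] open 0.0498 tilt [-0.001 -0.    -1.   ] q6 0.3
```

It is standing (pin_middle would be at only 72.5 mm, just under the 75 mm rim). That is precarious, so I'll nudge it over with a finger.

Emit:
step_arm(
  deltas=[
    {"offset":[0,0.1,5],"roll":0},
    {"offset":[0,0,5],"roll":0},
    {"offset":[0,0,2.9],"roll":0},
    {"offset":[0,0,0],"roll":0},
    {"offset":[0,1.5,0],"roll":0},
    {"offset":[0,1.5,0],"roll":0},
    {"offset":[0,1,0],"roll":0},
    {"offset":[0,0,0],"roll":0},
    {"offset":[0,0,-2],"roll":0},
    {"offset":[0,0,-4],"roll":0},
    {"offset":[0,0,-5],"roll":0},
    {"offset":[0,0,-2],"roll":0},
  ],
  fingers=5,
)

```text
t: 12.35
tool_pos: [0.5198, 0.3567, 0.2657]
orientation: [1.936, 2.471, 0.01]
force: [0.2, 0.6, 0.6]
opening: 0.0496
```

```bash
python3 - <<'E'
from h import *
goto(.5705,-.267,.25,1.40-1.571)
p=cam('scene','s6.png')
for d in cams.silhouettes(p,'pin_grip')[:1]:
        q=np.argwhere(d['mask']);print('mask',d['score'],q[q[:,0].argmin()][::-1],q[q[:,0].argmax()][::-1],q[q[:,1].argmin()][::-1],q[q[:,1].argmax()][::-1])
cv2.imwrite('pics/c6.png',cv2.resize(cv2.imread('pics/s6.png')[160:310,400:560],None,fx=2,fy=2))
E
```

```text
t 12.35 tcp [0.5198 0.3567 0.2657] jaw 0.241 off cm [-61.78  -9.99   1.37] roll 0.412 F [0.2 0.6 0.6] open 0.0496 tilt [ 0.006  0.004 -1.   ] q6 0.28
mask 0.55 [483 253] [502 286] [481 254] [507 282]
```

View pics/c6.png

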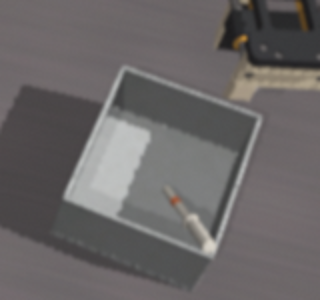

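The pin now lies in the lower-right corner of the box, below the rim. Next the leaf: I'll refine its yaw with the rack and the spare, since all three share the slot direction.

```bash
python3 - <<'E'
from fit import *
np.set_printoptions(precision=4,suppress=True)
P={n:cam(n) for n in('scene','top')}
RACK=[box(-.04,.018,-.075,.075,0,.028)]
SP=[box(-.035,.023,-.004,.004,-.04,.04)]+[q for a,b in((.02,.04),(-.04,-.02)) for q in(tube(.04,.012,b if 0 else min(a,b),max(a,b)),box(.02,.03,-.004,.004,min(a,b),max(a,b)))]
G={}
for nm,parts,xys,x0,z in(('leaf_center',LEAF,dict(scene=(208,205),top=(415,269)),(.568,-.27,1.4),.052),('spare_center',SP,dict(scene=(232,182),top=(412,307)),(.483,-.25,1.4),.052),('jamb',JAMB,dict(scene=(340,215),top=(300,290)),(.557,-.019,1.8),0)):
    ob=[(P[n],near(P[n],nm,xys[n])) for n in P]
    print(nm,[int(m.sum()) for _,m in ob],fit(ob,parts,x0,z),[fit([o],parts,x0,z)[0] for o in ob])
    G[nm]=ob
# rack+leaves union
A=[(p,np.maximum.reduce([near(p,t,xy[k]) for t,xy in(('rack',((215,207),(415,290))),('leaf_center',((208,205),(415,269))),('spare_center',((232,182),(412,307))))])) for k,p in enumerate(P.values())]
def sh(parts,dy): return [q+np.array([0,dy,.052]) for q in parts]
for L,S2 in((.045,-.045),(-.045,.045)): print('union',L,fit(A,RACK+sh(LEAF,L)+sh(SP,S2),(.527,-.256,1.4),0))
E
```

```text
leaf_center [571, 314] (array([ 0.5713, -0.2659,  1.3735]), np.float64(0.1849638134058268)) [array([ 0.5685, -0.2659,  1.3143]), array([ 0.5719, -0.2683,  1.3877])]
spare_center [627, 376] (array([ 0.4834, -0.2477,  1.3485]), np.float64(0.1858931103406105)) [array([ 0.4825, -0.2466,  1.2968]), array([ 0.484 , -0.2482,  1.3654])]
jamb [3717, 2566] (array([ 0.5544, -0.0197,  1.813 ]), np.float64(0.03964296925584536)) [array([ 0.553 , -0.0191,  1.8178]), array([ 0.5551, -0.0209,  1.8154])]
union 0.045 (array([ 0.5271, -0.256 ,  1.3553]), np.float64(0.14799759894022188))
union -0.045 (array([ 0.528 , -0.2564,  1.3605]), np.float64(0.09442434835335028))
```

Emit:
step_arm(
  deltas=[
    {"offset":[-5.15,-0.83,0],"roll":0},
    {"offset":[-5.15,-0.83,0],"roll":0},
    {"offset":[-5.15,-0.83,0],"roll":0},
    {"offset":[-5.15,-0.83,0],"roll":0},
    {"offset":[-5.15,-0.83,0],"roll":0},
    {"offset":[-5.15,-0.83,0],"roll":0},
    {"offset":[-5.15,-0.83,0],"roll":0},
    {"offset":[-5.15,-0.83,0],"roll":0},
    {"offset":[-5.15,-0.83,0],"roll":0},
    {"offset":[-5.15,-0.83,0],"roll":0},
    {"offset":[-5.15,-0.83,0],"roll":0},
    {"offset":[-5.15,-0.83,0],"roll":0},
  ],
)

```text
t: 14.65
tool_pos: [0.5695, -0.2699, 0.2599]
orientation: [1.938, 2.472, 0.0]
force: [0.5, 0.6, 0.5]
opening: 0.05
```

Emit:
step_arm(
  deltas=[
    {"offset":[0,0,0],"roll":0.137},
    {"offset":[0,0,0],"roll":0.137},
    {"offset":[0,0,0],"roll":0.137},
    {"offset":[0,0,0],"roll":0},
  ],
)

```text
t: 15.15
tool_pos: [0.5695, -0.2682, 0.2597]
orientation: [2.401, 2.026, 0.0]
force: [-0.7, -0.1, 0.8]
opening: 0.0503
```

```bash
python3 - <<'E'
from h import *
goto(.572,-.264,.060,1.365-1.571)
for n in('scene','top'): cam(n,n+'7.png')
a=cv2.imread('pics/scene7.png')[120:270,130:330]
cv2.imwrite('pics/c7.png',cv2.resize(a,None,fx=3,fy=3,interpolation=2))
E
```

```text
t 15.15 tcp [ 0.5695 -0.2682  0.2597] jaw -0.169 off cm [ 0.45  0.17 19.97] roll 0.037 F [-0.7 -0.1  0.8] open 0.0503 tilt [ 0. -0. -1.] q6 -0.35
```

View pics/c7.png

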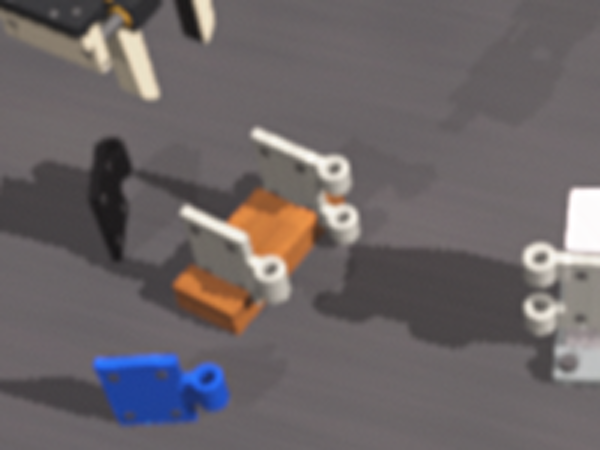

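Confirmed: the leaf at crop (220,245) has one middle knuckle, and the one at (290,165) has two. I'll descend on the first.

Emit:
step_arm(
  deltas=[
    {"offset":[0.45,0.17,4],"roll":0.037},
    {"offset":[0,0,4],"roll":0},
    {"offset":[0,0,4],"roll":0},
    {"offset":[0,0,3],"roll":0},
    {"offset":[0,0,0],"roll":0},
    {"offset":[0,0,0],"roll":0},
  ],
)

```text
t: 16.0
tool_pos: [0.5727, -0.2643, 0.1112]
orientation: [2.437, 1.98, 0.001]
force: [-0.4, -0.1, 0.1]
opening: 0.0503
```

```bash
python3 - <<'E'
from h import *
goto(.572,-.264,.060,1.365-1.571)
for n in('scene','top'): cam(n,n+'8.png')
a=cv2.imread('pics/scene8.png')[130:260,130:330]
cv2.imwrite('pics/c8.png',cv2.resize(a,None,fx=3,fy=3,interpolation=2))
E
```

```text
t 16.0 tcp [ 0.5727 -0.2643  0.1112] jaw -0.206 off cm [ 0.02 -0.08  5.12] roll 0.0 F [-0.4 -0.1  0.1] open 0.0503 tilt [ 0.002 -0.001 -1.   ] q6 -0.31
```

View pics/c8.png

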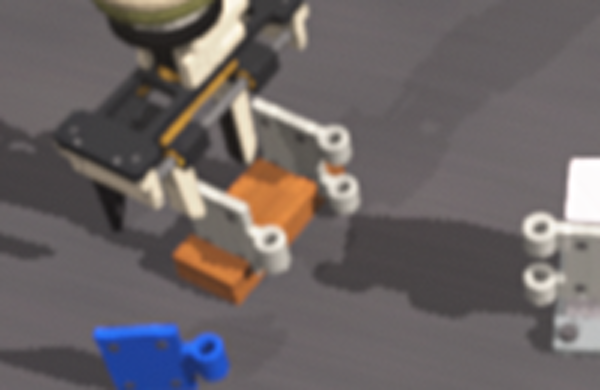

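The fingers straddle the plate, with tips at about crop (190,215) and (240,160). I'll go down and close gently.

Emit:
step_arm(
  deltas=[
    {"offset":[0,-0.05,2],"roll":0},
    {"offset":[0,0,2],"roll":0},
    {"offset":[0,0,1.1],"roll":0},
    {"offset":[0,0,0],"roll":0},
  ],
)

```text
t: 16.6
tool_pos: [0.5701, -0.2631, 0.0564]
orientation: [-2.436, -1.978, 0.002]
force: [-0.0, 0.3, 0.6]
opening: 0.0501
```

Emit:
step_arm(
  deltas=[
    {"offset":[0,0,0],"roll":0},
    {"offset":[0,0,0],"roll":0},
    {"offset":[0,0,0],"roll":0},
    {"offset":[0,0,0],"roll":0},
    {"offset":[0,0,0],"roll":0},
    {"offset":[0,0,0],"roll":0},
  ],
  fingers=0,
  grip_force=10,
)

```text
t: 17.35
tool_pos: [0.5716, -0.2638, 0.0588]
orientation: [2.439, 1.98, 0.0]
force: [0.1, 0.3, 1.3]
opening: 0.0079
```

```bash
python3 - <<'E'
from h import *
goto(.572,-.264,.060,1.365-1.571)
print(robot.read_state()['wrist_torque'])
E
```

```text
t 17.35 tcp [ 0.5716 -0.2638  0.0588] jaw -0.207 off cm [-0.01  0.05 -0.12] roll -0.001 F [0.1 0.3 1.3] open 0.0079 tilt [ 0. -0. -1.] q6 -0.31
[-0.02707316 -0.09740047  0.01488391]
```

Emit:
step_arm(
  deltas=[
    {"offset":[0,0,0],"roll":0},
    {"offset":[0,0,0],"roll":0},
    {"offset":[0,0,-1],"roll":0},
    {"offset":[0,0,-1.5],"roll":0},
    {"offset":[0,0,-2],"roll":0},
    {"offset":[0,0,-2],"roll":0},
    {"offset":[0,0,-2],"roll":0},
    {"offset":[0,0,0],"roll":0},
  ],
  grip_force=30,
)

```text
t: 18.35
tool_pos: [0.573, -0.2647, 0.1469]
orientation: [2.435, 1.977, 0.003]
force: [0.9, 0.2, -2.9]
opening: 0.0078
```

```bash
python3 - <<'E'
from h import *
c,s=np.cos(1.815),np.sin(1.815)
# leaf centre 100mm short of final (-0.04): TCP 2 mm ahead of leaf centre
d=-.04-.10+.002
goto(.5546+c*d,-.0195+s*d,.145,1.815-1.571)
print(robot.read_state()['wrist_torque'])
E
```

```text
t 18.35 tcp [ 0.573  -0.2647  0.1469] jaw -0.207 off cm [11.2  -0.83  0.17] roll -0.451 F [ 0.9  0.2 -2.9] open 0.0078 tilt [ 0.004 -0.002 -1.   ] q6 -0.31
[-0.0984001  -0.02689353 -0.00534122]
```

Emit:
step_arm(
  deltas=[
    {"offset":[2.2,-0.17,0],"roll":0},
    {"offset":[3,-0.22,0],"roll":0},
    {"offset":[3,-0.22,0],"roll":0},
    {"offset":[3,-0.22,0],"roll":0},
    {"offset":[0,0,0],"roll":-0.15},
    {"offset":[0,0,0],"roll":-0.15},
    {"offset":[0,0,0],"roll":-0.15},
    {"offset":[0,0,0],"roll":0},
    {"offset":[0,0,0],"roll":0},
  ],
)

```text
t: 19.48
tool_pos: [0.586, -0.1518, 0.1429]
orientation: [-1.939, -2.471, 0.0]
force: [-0.3, 0.0, -2.9]
opening: 0.0074
```

```bash
python3 - <<'E'
from fit import *
np.set_printoptions(precision=4,suppress=True)
c,s=np.cos(1.815),np.sin(1.815)
goto(.5546-c*.138,-.0195-s*.138,.145,1.815-1.571)
st=robot.read_state();T=st['tool_pos']
P={n:cam(n,n+'9.png') for n in('scene','top')}
for t in('leaf_eye','leaf_center'):
    for n in P:
        for d in cams.pinpoint(P[n],t)[:4]: print(t,n,round(d['score'],2),np.round(d['xy'],1),atz(P[n],d['xy'],T[2]-.007))
pe=T+np.array([c*.038,s*.038,-.007]);print('expected eye',pe,[proj(P[n],pe) for n in P])
a=P['scene']['pixels'][120:270,180:380][:,:,::-1]; b=P['top']['pixels'][210:360,250:450][:,:,::-1]
cv2.imwrite('pics/c9.png',np.hstack([cv2.resize(i,(400,300),interpolation=2) for i in(a,b)]))
E
```

```text
t 19.48 tcp [ 0.586  -0.1518  0.1429] jaw 0.24 off cm [-0.21  0.15 -0.21] roll -0.004 F [-0.3  0.  -2.9] open 0.0074 tilt [-0.001  0.001 -1.   ] q6 -0.58
leaf_eye scene 0.9 [264.  205.6] [ 0.5862 -0.109   0.1359]
leaf_eye scene 0.7 [199.2 247.2] [ 0.723  -0.1949  0.1359]
leaf_eye scene 0.69 [168.3 171.6] [ 0.5616 -0.3441  0.1359]
leaf_eye top 0.66 [482.2 294.2] [ 0.4909 -0.3685  0.1359]
leaf_center scene 0.88 [244.5 198.4] [ 0.5807 -0.1554  0.1359]
leaf_center scene 0.74 [180.7 251.3] [ 0.7431 -0.2258  0.1359]
leaf_center scene 0.71 [166.4 182. ] [ 0.5899 -0.3345  0.1359]
leaf_center top 0.61 [470.4 284.5] [ 0.5154 -0.3467  0.1359]
expected eye [ 0.5768 -0.1149  0.1359] [array([262.9801, 201.5835]), array([363.8507, 269.6166])]
```

View pics/c9.png

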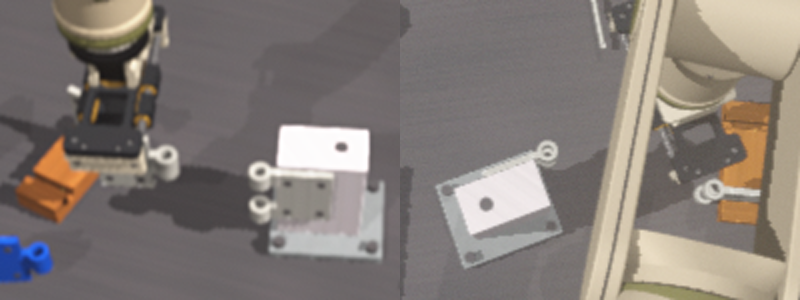

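In the scene half the held knuckle is at about (264,202), within 1 px of the prediction (263,201.6). The top view is blocked by the arm. I'll lower to gap height and advance to 30 mm short.

Emit:
step_arm(
  deltas=[
    {"offset":[0,0.15,2],"roll":0},
    {"offset":[0,0,2.6],"roll":0},
    {"offset":[1.5,0,0],"roll":0},
    {"offset":[2.0,0,0],"roll":0},
    {"offset":[2.0,0,0],"roll":0},
    {"offset":[1.3,0,0],"roll":0},
    {"offset":[0,0,0],"roll":0},
    {"offset":[0,0,0],"roll":0},
  ],
)

```text
t: 20.78
tool_pos: [0.5718, -0.0863, 0.0981]
orientation: [1.935, 2.474, 0.0]
force: [-0.7, 0.1, -2.0]
opening: 0.0081
```

```bash
cat > chk.py <<'E'
from fit import *
import sys
np.set_printoptions(precision=4,suppress=True)
H=np.array([.5543,-.0195]);yaw=1.815;c,s=np.cos(yaw),np.sin(yaw);k=sys.argv[1];d=-.0378-float(sys.argv[2])
Ts=[]
for i in range(3): P=cam('scene','s%s.png'%k);Ts.append(robot.read_state()['tool_pos'])
T=np.mean(Ts,0);print('mean tcp',T,np.std(Ts,0))
goto(H[0]+c*d,H[1]+s*d,.0968,yaw-np.pi/2)
print('tq',robot.read_state()['wrist_torque'])
e=T+np.array([c*.0378,s*.0378,-.0068])
for t in('leaf_eye','hinge_eye'):
    print(t,[(round(q['score'],2),np.round(q['xy'],1)) for q in cams.pinpoint(P,t)[:2]])
print('pred leaf_eye',proj(P,e),'hinge',proj(P,[*H,.09]))
u,v=proj(P,[*H,.09]).astype(int)
I=P['pixels'][:,:,::-1].copy()
cr=cv2.resize(I[v-50:v+50,u-80:u+53],None,fx=6,fy=6,interpolation=2)
def mark(pt,col):
    q=((np.array(pt)+.5-[u-80,v-50])*6).astype(int); cv2.circle(cr,tuple(int(z) for z in q),2,col,-1)
def ring(X,z,r,col):
    for a in np.linspace(0,6.28,40): mark(proj(P,[X[0]+r*np.cos(a),X[1]+r*np.sin(a),z]),col)
for z in(.05,.071,.109,.13): ring(H,z,.012,(0,0,255))
for z in(-.015,.015): ring(e,e[2]+z,.012,(0,220,0))
cv2.imwrite('pics/c%s.png'%k,cr)
E
python3 chk.py 10 .03
```

```text
mean tcp [ 0.5717 -0.0867  0.0978] [0.0001 0.0001 0.0001]
t 20.93 tcp [ 0.5716 -0.0867  0.0977] jaw 0.242 off cm [ 0.16 -0.05  0.09] roll -0.002 F [-0.3  0.3 -2.2] open 0.0079 tilt [ 0. -0. -1.] q6 -0.48
tq [-0.0413 -0.08   -0.0497]
leaf_eye [(0.97, array([200. , 243.8])), (0.66, array([296.3, 220.5]))]
hinge_eye [(0.79, array([305.8, 217.7]))]
pred leaf_eye [294.9693 216.5631] hinge [309.4612 217.3596]
```

View pics/c10.png

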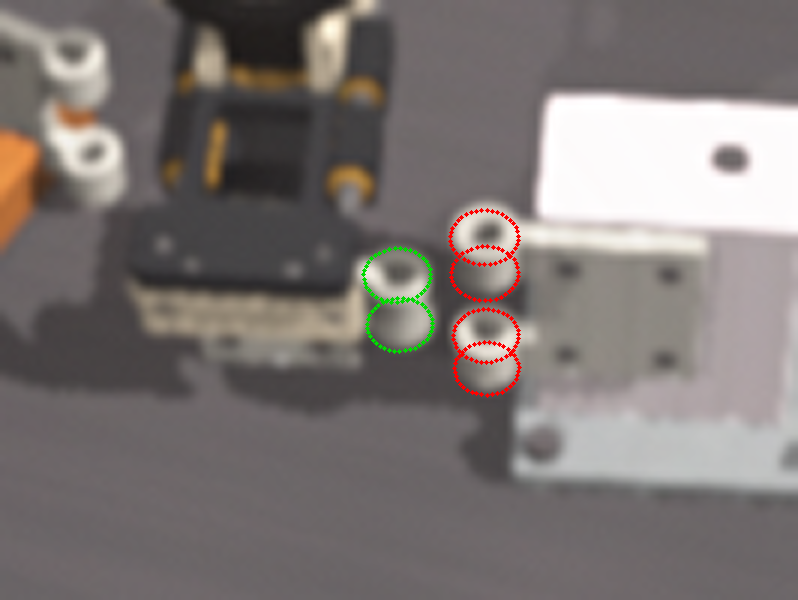

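Green rings (held knuckle) and red rings (jamb knuckles) both sit on the image to within about 1 px, with the same small bias in both. Now the last 31.6 mm, slowly.

Emit:
step_arm(
  deltas=[
    {"offset":[0.16,-0.05,0.08],"roll":0},
    {"offset":[0.6,0,0],"roll":0},
    {"offset":[0.6,0,0],"roll":0},
    {"offset":[0.6,0,0],"roll":0},
    {"offset":[0.6,0,0],"roll":0},
    {"offset":[0.4,0,0],"roll":0},
    {"offset":[0.2,0,0],"roll":0},
    {"offset":[0,0,0],"roll":0},
    {"offset":[0,0,0],"roll":0},
    {"offset":[0,0,0],"roll":0},
  ],
)

```text
t: 22.28
tool_pos: [0.5634, -0.0557, 0.0968]
orientation: [-1.936, -2.474, 0.0]
force: [-0.2, 0.2, -3.2]
opening: 0.0081
```

```bash
python3 chk.py 11 0
```

```text
mean tcp [ 0.5634 -0.0557  0.0968] [0. 0. 0.]
t 22.43 tcp [ 0.5634 -0.0557  0.0968] jaw 0.243 off cm [-0.05 -0.    0.  ] roll -0.001 F [-0.1 -0.2 -3. ] open 0.0075 tilt [-0.  0. -1.] q6 -0.43
tq [-0.0541 -0.0896 -0.054 ]
leaf_eye [(0.64, array([314.9, 219.5])), (0.56, array([199.6, 249.7]))]
hinge_eye []
pred leaf_eye [309.6734 217.3825] hinge [309.4612 217.3596]
```

View pics/c11.png

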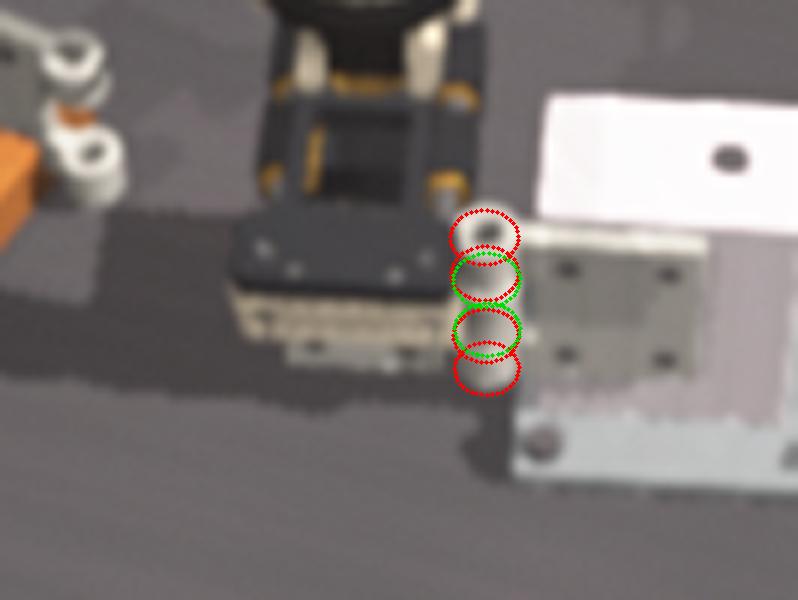

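```bash
python3 - <<'E'
import cv2,numpy as np
for f,rows in(('s10.png',(208,212,217,219,221,226,229)),('s11.png',(208,212,217,219,221,226,229))):
    g=cv2.cvtColor(cv2.imread('pics/'+f),cv2.COLOR_BGR2GRAY)
    print(f,'cols 286..319')
    for r in rows: print(r,*g[r,286:320])
I=cv2.imread('pics/s11.png')[185:250,275:345];J=cv2.imread('pics/s10.png')[185:250,275:345]
cv2.imwrite('pics/c12.png',np.hstack([cv2.resize(k,(400,371),interpolation=2) for k in(J,I)]))
E
```

```text
s10.png cols 286..319
208 68 63 62 68 74 81 96 105 113 113 110 103 91 78 72 75 82 87 107 154 191 201 197 190 190 200 213 217 200 161 139 143 153 158
212 69 91 159 219 233 222 181 119 87 88 92 109 140 150 121 81 66 68 74 82 90 98 109 124 143 163 180 188 172 133 115 122 129 129
217 142 171 183 146 98 88 109 128 144 156 166 177 182 170 128 89 70 66 65 66 74 83 91 97 99 96 85 73 67 68 85 109 116 121
219 151 172 182 157 111 86 90 98 109 126 146 163 178 185 167 116 73 64 78 113 143 145 137 132 135 142 143 132 109 93 99 117 120 122
221 162 174 178 151 109 96 105 113 124 140 158 173 183 184 160 108 68 71 126 196 215 171 115 97 105 115 140 172 182 173 170 171 153 138
226 115 122 118 89 72 71 72 71 72 72 73 73 70 71 72 69 68 68 76 100 124 150 176 197 204 207 205 198 183 152 136 137 139 139
229 77 77 76 73 72 72 72 72 72 72 71 73 71 73 73 72 73 74 77 85 97 110 124 139 154 169 183 185 160 129 128 134 136 139
s11.png cols 286..319
208 70 70 70 70 70 69 70 70 71 70 71 71 72 80 83 76 71 68 75 125 184 202 199 189 191 199 213 217 201 161 138 143 154 159
212 71 71 70 71 70 70 73 87 105 103 82 71 69 72 74 72 71 70 74 83 89 95 107 123 142 162 179 191 183 147 120 120 127 130
217 109 115 112 104 102 98 90 82 82 85 84 82 79 77 76 76 83 107 149 164 136 135 162 179 187 195 200 199 188 154 110 106 115 120
219 144 146 145 142 143 146 143 139 142 145 148 149 143 136 134 137 145 158 178 177 127 92 98 113 129 149 165 178 184 166 125 114 118 124
221 136 136 139 142 138 137 140 144 143 147 150 147 143 143 136 124 136 158 178 178 133 101 107 121 138 156 172 183 188 179 164 160 147 138
226 132 133 133 134 132 133 137 140 134 111 91 87 99 109 111 113 110 87 80 97 112 127 141 158 184 198 197 192 180 151 136 138 139 139
229 76 77 80 81 80 79 85 94 94 85 77 76 81 85 83 82 80 77 75 84 97 111 123 141 155 168 182 185 159 128 128 134 135 138
```

View pics/c12.png

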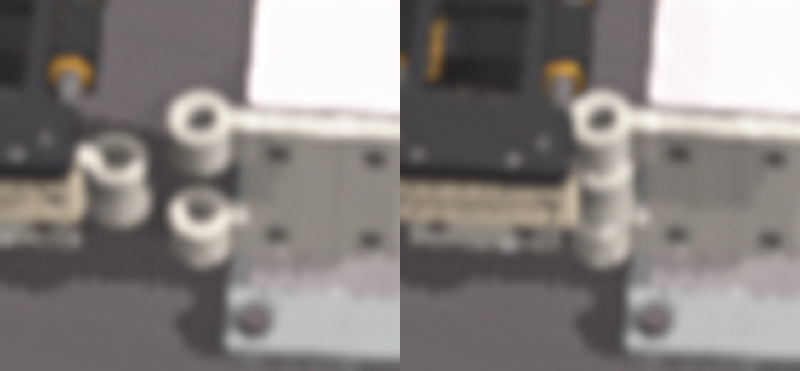

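The plain crop shows the three knuckles stacked in a column. The right-edge profiles put the held knuckle about 0.75 px (1–1.5 mm) too far toward the block, and the pose readout agrees in sign. I'll back off 1 mm and let it settle.

Emit:
step_arm(
  deltas=[
    {"offset":[-0.1,0,0],"roll":0},
    {"offset":[0,0,0],"roll":0},
    {"offset":[0,0,0],"roll":0},
    {"offset":[0,0,0],"roll":0},
    {"offset":[0,0,0],"roll":0},
    {"offset":[0,0,0],"roll":0},
  ],
)

```text
t: 23.28
tool_pos: [0.5636, -0.0565, 0.0968]
orientation: [-1.936, -2.474, 0.0]
force: [0.1, 0.3, -2.5]
opening: 0.008
```

```bash
python3 - <<'E'
from h import *
goto(.5543+.242*.0378,-.0195-.970*.0378,.0968,.244)
p=cam('scene','s13.png');g=cv2.cvtColor(p['pixels'],cv2.COLOR_RGB2GRAY)
for r in(212,219,229): print(r,*g[r,308:320])
for d in cams.silhouettes(p,'pin_grip')[:1]: print('pin',d['score'],d['xy'])
for t in('spare_center','driver','paste'): print(t,[(round(d['score'],2),np.round(d['xy'])) for d in cams.pinpoint(p,t)[:1]])
s=robot.read_state();print(s['force'],abs(s['dq']).max())
robot.close_job()
E
```

```text
t 23.27 tcp [ 0.5636 -0.0565  0.0968] jaw 0.243 off cm [ 0.04 -0.    0.  ] roll -0.001 F [ 0.1  0.3 -2.5] open 0.008 tilt [-0. -0. -1.] q6 -0.43
212 106 123 142 161 180 191 179 138 114 120 128 130
219 103 119 136 155 171 183 168 116 94 112 120 122
229 125 140 155 169 182 186 160 128 128 134 136 138
spare_center [(0.61, array([228., 180.]))]
driver [(0.65, array([238., 317.]))]
paste [(0.88, array([400., 352.]))]
[ 0.14499134 -0.21145594 -3.09191138] 0.0025845522042839434
the job is handed in; nothing more can be done
```

I put the worn pin in the scrap box, and the arm is holding the leaf with the single middle knuckle in the jamb's gap, in line with the fixed leaf. The job is handed in at about 23 s of the 59 s allowed; it reports no verdict.

**Pin:** It first came to rest standing upright in the box, with its middle only about 2.5 mm below the rim. I tipped it over with a finger. A picture afterwards showed it lying in the corner, below the rim. In the very last picture the network did not find the pin, so that earlier picture is my evidence.

**Leaf:** After a final 1 mm correction, the edges of the three knuckles line up to within about half a pixel (about 1 mm) in the scene camera.
- **Pose:** The gripper is within 0.5 mm of its computed position, and the leaf's yaw is within 0.001 rad of my estimate for the jamb. The arm is still.
- **Contact:** The sideways force is about 0.2 N and the only other load is about 3 N downward, which is the leaf's weight. The leaf is therefore not leaning on the jamb.
- **Limits of the check:** The arm blocks the top camera, so the sideways fit across the plate and the height rest on the pin and rack measurements, not on a second view.

**Other things:** In the last picture the other leaf, the screwdriver and the jar are where they were, to within about 3 pixels.

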